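Lock the quarter-turn stud in the feed plate's T-slot

TASK

Take the T-headed stud with the flat wing grip out of the rack, lower it through the wide window of the black plate's T-slot until its collar sits on the plate, and slide it along the slot, without ramming, until the spring plunger is right in; press it firmly on the plunger's hard end (over 10 N, never more than 22 N). There turn the stud a quarter turn so that its head locks crosswise under the plate and the spring holds it, then let go. Do not force the stud on the plate either (28 N at most), and leave the other things where they are.

Things in the scene. Friction and masses are not known exactly. Their poses are not given: they have to be found in the camera images.
- stud_grip (a point): Centre of the wing grip of the loose steel stud (about 0.22 kg): a black bar 42 mm long (stud x), 16 mm thick (stud y), 30 mm high; pinch it across the 16 mm. z is up. Below it a stem of 16 mm diameter, then a round collar, 40 mm in diameter and 10 mm thick, whose underside is 51 mm below this point. Starts upright in the rack.
- stud_head (a point): Centre of the stud's steel T-head, 64.5 mm straight below the grip centre, same axes. The head is 29.4 mm long along x (parallel to the grip bar), 18 mm wide, 8 mm thick, its ends rounded to a 15 mm radius about the stud's axis. A shank of 10 mm diameter joins it to the collar.
- rack: Fixed aluminium block, 75 x 200 x 35 mm high, origin under its centre, long side along y. Three pockets 65 mm apart along y, 26 mm deep. The stud stands loosely in one (it varies which), collar on the block, grip bar about parallel to the long side; the others hold a roller post and a round-knobbed pin, up to 53 mm above the block.
- plate: Fixed black plate, 110 mm wide, top face 45 mm above the table, from 90 mm behind to 135 mm ahead of its origin along x; z up. Its T-slot runs along x on the centre line: lips 8 mm thick with a 13 mm gap for the shank, and below them a channel 21.5 mm wide, 15 mm high, in which the head slides lengthwise but cannot turn.
- window (a point): Centre of the window by which the head enters the slot, on the plate's top face. x points along the slot to the plunger, z up. 33 mm long (x) by 21 mm wide, no chamfer: the head goes down it with about 1.5 mm to spare each side when it lies along the slot. Fully lowered, the collar rests on the top face. Then slide along +x.
- lockspot (a point): Point on the slot's centre line and top face, 80 mm along +x from window, same axes. From 12 mm before to 36 mm beyond it the channel is 33 mm wide: here the stud can turn, either way, once its axis is 1 mm before to 17 mm beyond this point. Turned, the spring pushes it back until the head meets the pocket's rear wall, axis 3 mm before this point.
- plunger (a joint): Spring plunger of the 18 mm high aluminium unit on the plate at the slot's end, in m: 0 out, 0.024 right in (hard end); moves along slot +x; about 1.5 N to start, 7.5 N at the end. Its flat pad meets the collar. The unit is set by hand: it is right in when the stud's axis is somewhere 1 to 16 mm beyond lockspot, to be found by feel.
Not all that is in view belongs to the job. Leave any purple look-alike of the part that bears stud_grip alone. What is shaped like the plate but green is not meant.

How it is judged:
By the outcome, as a careful person would: the job done as asked, in the order asked, and still so for the second after the job is handed in, with the robot touching nothing.
It also fails if it takes over 72 s, if anything falls off the work surface, if the arm or the gripper's body presses on something with over 40 N, if the wrist force passes 120 N, or if a joint passes its speed limit or range.

ROBOT

A 6-joint arm with a two-finger parallel gripper is mounted at the origin on the work surface. World frame = base frame: x ahead of the robot, y to its left, z up, the work surface at z = 0. Lengths are in mm, angles in rad, forces in N, time in s.
With the tool pointing down it reaches from about 350 to 875 mm from the base axis. Payload 4.2 kg.
Tool frame: the origin (TCP) lies midway between the tips of the shut fingers; the grasp point (between the pads) lies 19 mm behind it; z points along the fingers, y is the direction in which the jaws open and shut (so a half turn about z gives the same grasp; the last joint's range is limited). The gripper opens to 85 mm and grips with 20 to 120 N. Pads are 22 mm wide; open, the fingers measure 114 mm over their backs; the gripper's body (76 mm by 85 mm) begins 54 mm behind the grasp point. The pads swing forward as they close: fully open they stand 13 mm farther back than shut.
Start: joints at [1.516, 0.385, 0.008, 0, -1.194, -0.259], TCP at [192.89, 594.469, 231.312] pointing down, gripper open.
Joint ranges: [-3.14, 3.14], [-1.21, 2.06], [-1.07, 1.41], [-3.16, 2.05], [-2.99, -0.16], [-3.1, 3.1]. Speed limits (rad/s): [2.79, 2.79, 3.14, 3.14, 3.14, 3.14].

INTERFACE

Orientations are given as a unit quaternion [x, y, z, w].
In Python, from bench import read_state, get_image, job_done, search_frame, regions_of gives the robot as it stands.
- The arm moves only by the tool servo_tool, never from a script. Its arguments are lists of equal length, an entry for each row: "turn": the turn, a rotation vector about the world's x, y, z in rad, a list of three; "dp": the shift along the world's x, y, z in m, a list of three; "fingers": the finger opening in m, from 0 to 0.0854. In form: {"turn": [[rx, ry, rz], ...], "dp": [[tx, ty, tz], ...], "fingers": [fingers, ...]}. A call has exactly 5 rows; each row shifts and turns the pose as measured when the row begins; what a row does not reach is not made up. A row lasts 1/8 s, in which the tool goes at most 62.5 mm and 10.7 degrees, less where a joint would pass 70% of its speed; a pose out of reach is approached as far as the arm can. A call is refused whole if a number of a shift passes 0.0625 or a number of a turn 0.188, either way. A call with a gripper value outside its range is refused whole. The fingers move at their own pace and stop on an object; the grip force is fixed at half the most. Time passes only in rows, so rows that do not move let the fingers close, or fill a call up. It gives the time, the measured TCP pose, the force and the opening at its end, in the units of the state.
- read_state(): the state, without advancing time (a new reading comes with each control period).
- get_image(name): name is "scene" or "top" or "wrist"; returns a dict with "img" (400x640x3 uint8, red, green, blue), "vfov" (degrees; the focal length in pixels is half the picture's height over the tangent of half this angle, whatever the lens; pixels are square), "cx", "cy" (the principal point, pixels), "world_from_camera" (4x4, takes a point from camera to world coordinates); the wrist camera has in their place "mount" (4x4, takes a point from camera to tool coordinates, whose origin is the TCP and whose axes are the flange's). Camera axes: x right, y down, z forward; pixel columns grow to the right and rows downward; lengths in mm; the calibration is good to about 2 mm. The wrist camera is an equidistant fisheye: a pixel r from the principal point sees the ray r / f radians off the axis. A picture is of the moment at which its call begins: read the wrist's pose just before it. There is no depth.
- job_done(): hands the job in, once; it reports no verdict.
Trained networks look in the newest picture that a camera, given by its name, has taken for a name from the list of things; names that differ only in an ending like _2 or _b are one class to them, and where a whole thing is asked for, a point or a joint stands for the part that bears it (a point fixed in the world has none). Each returns a list of dicts, best first, with "score" (0 to 1); they miss things now and then, are a little off and sometimes report something else, mostly with a low value. They report only what shows in the picture. A call takes as long as a camera call. They do not tell look-alikes from the thing itself.
- search_frame(query, camera): "box" ([left, top, width, height] in pixels, round what is visible of it).
- regions_of(query, camera): "region" (400x640 bool, what is visible of it) and "box" ([left, top, width, height] in pixels, round what is visible of it).
The state is a dict: "clock": time; "joints": joint angles; "joint_vel": joint speeds; "joint_efforts": joint torques, N m; "position": TCP position; "ee_rot": TCP orientation; "contact_force": force on the tool from outside, world axes, zero at the start; "wrist_torque": the same for the moment, N m; "gripper_width": finger opening in mm.
Only numpy, scipy, OpenCV 4.12 (cv2) and the standard library are available. Lean on these libraries where they do the work, as an engineer would, in place of code of your own. Each camera call takes 0.05 s, during which the arm holds its last target. There are 200 camera calls.

## Working session

There is one attempt and no reset: what is moved stays moved. The work goes in short steps, Python scripts to look and compute and a tool call to move; the robot and the scene stay as the last step left them, time stands still between calls to the robot, and variables do not carry over. Pictures are saved under pics/ and viewed, about 8 in all and at most 12, crops included, and the job is handed in when it is done.

Besides the shell and the picture viewer there is one more tool, called as name(argument=value, ...), one argument or row to a line, values as JSON. servo_tool: Moves the arm, as the interface text tells. Its arguments: {"type":"object","properties":{"turn":{"type":"array","items":{"type":"array","items":{"type":"number"}}},"dp":{"type":"array","items":{"type":"array","items":{"type":"number"}}},"fingers":{"type":"array","items":{"type":"number"}}},"required":["turn","dp","fingers"]}

```bash
ls; mkdir -p pics; cat > h.py <<'E'
import numpy as np,cv2
from scipy.spatial.transform import Rotation as R
from bench import *
def snap(n,f=None):
    s=read_state();d=get_image(n)
    if n=="wrist":
        T=np.eye(4);T[:3,:3]=R.from_quat(s["ee_rot"]).as_matrix();T[:3,3]=s["position"];d["W"]=T@d["mount"]
    else:d["W"]=np.array(d["world_from_camera"])
    d["f"]=200/np.tan(np.radians(d["vfov"]/2));d["name"]=n
    if f:cv2.imwrite("pics/"+f,cv2.cvtColor(d["img"],cv2.COLOR_RGB2BGR))
    return d
def pix2w(d,u,v,z):
    x,y=(u-d["cx"])/d["f"],(v-d["cy"])/d["f"]
    if d["name"]=="wrist":
        r=np.hypot(x,y)+1e-9;r_=np.array([x/r*np.sin(r),y/r*np.sin(r),np.cos(r)])
    else:r_=np.array([x,y,1.])
    q=d["W"][:3,:3]@r_;o=d["W"][:3,3];return (o+q*(z-o[2])/q[2]).round(1)
def w2pix(d,p):
    c=np.linalg.inv(d["W"])@np.append(p,1.);a=np.arctan2(np.hypot(c[0],c[1]),c[2]);
    k=a/np.hypot(c[0],c[1]) if d["name"]=="wrist" else 1/c[2]
    return np.array([d["cx"]+d["f"]*k*c[0],d["cy"]+d["f"]*k*c[1]]).round(1)
E
python3 - <<'E'
from h import *
a=snap("top","top.png")
for q in ["stud_grip","rack","plate","plunger"]:
    print(q,[(round(r["score"],2),r["box"]) for r in search_frame(q,"top")][:4])
b=snap("scene","scene.png")
for q in ["stud_grip","rack","plate","plunger"]:
    print(q,[(round(r["score"],2),r["box"]) for r in search_frame(q,"scene")][:4])
print(a["W"].round(2),b["W"].round(2),a["f"],b["f"])
print(read_state())
E
```

```text
pics
stud_grip [(0.83, [320.4, 229.9, 17.5, 23.5]), (0.76, [302.1, 175.2, 22.8, 20.8])]
rack [(0.65, [242.7, 163.3, 89.7, 43.9])]
plate [(0.98, [156.5, 200.4, 74.7, 115.9]), (0.87, [410.3, 150.4, 65.1, 109.3])]
plunger [(0.63, [443.7, 205.1, 4.3, 18.8])]
stud_grip [(0.77, [305.2, 219.2, 24.1, 42.7]), (0.71, [330.7, 194.4, 22.1, 36.0])]
rack [(0.65, [287.9, 237.4, 122.1, 91.0])]
plate [(0.78, [427.9, 214.6, 115.2, 116.3])]
plunger [(0.45, [224.1, 178.5, 12.2, 11.0])]
[[ 1.20000e-01 -9.70000e-01  2.10000e-01  2.85450e+02]
 [-9.90000e-01 -1.20000e-01  3.00000e-02  7.46400e+01]
 [-0.00000e+00 -2.10000e-01 -9.80000e-01  1.15769e+03]
 [ 0.00000e+00  0.00000e+00  0.00000e+00  1.00000e+00]] [[-6.5000e-01  4.7000e-01 -5.9000e-01  9.2880e+02]
 [ 7.6000e-01  4.0000e-01 -5.2000e-01  4.4568e+02]
 [-0.0000e+00 -7.9000e-01 -6.2000e-01  5.4291e+02]
 [ 0.0000e+00  0.0000e+00  0.0000e+00  1.0000e+00]] 517.1616522330137 392.0580056703237
{'clock': 0.5, 'joints': array([ 1.51559721e+00,  3.84704368e-01,  7.79666039e-03, -3.86704299e-05,
       -1.19399938e+00, -2.58633334e-01]), 'joint_vel': array([ 0.0012364 , -0.00115138, -0.00109392, -0.0011559 , -0.00066464,
       -0.00101308]), 'joint_efforts': array([ 1.00156813e-04, -3.91693032e+01,  1.88442403e+01,  4.18707177e+00,
       -7.44873105e-04, -1.70517531e-06]), 'position': array([192.87786558, 594.42006505, 231.26316378]), 'ee_rot': array([ 9.87712777e-01, -1.56280094e-01, -1.22622627e-05,  5.69177762e-05]), 'contact_force': array([ 0.54642642,  0.23057917, -0.05311964]), 'wrist_torque': array([-0.0239936 ,  0.02005224, -0.01747477]), 'gripper_width': 85.44938706998924}
```

```bash
python3 -c "
import cv2
i=cv2.imread('pics/top.png')[130:330,150:490];cv2.imwrite('pics/topc.png',cv2.resize(i,None,fx=2.35,fy=2.35,interpolation=2))"
```

```text
(no output)
```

View pics/topc.png

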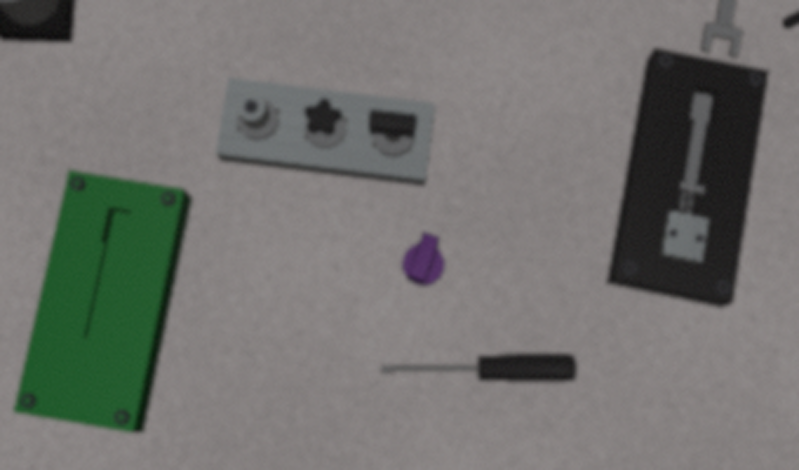

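View pics/scene.png

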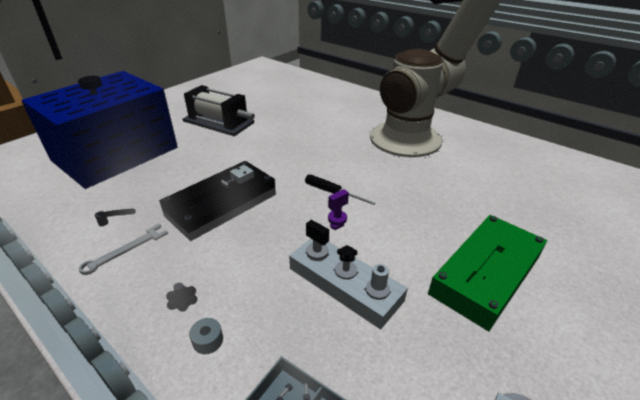

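The wanted stud is the black wing bar at top full-frame (317,182) and scene (318,232). It could be mistaken for the purple stud (331,241), the star knob (287,179) or the roller post (259,178). The black plate has its window at top full-frame (449,174) and its plunger unit at (442,230). The green plate at left is a decoy.

```bash
python3 - <<'E'
from h import *
a=snap("top")
k=2.35
f=lambda u,v,z:pix2w(a,150+u/k,130+v/k,z)
print("grip",f(393,115,101), "ends",f(370,111,101),f(416,114,101))
print("collar",f(393,138,45))
print("rack corners",f(228,80,35),f(436,103,35),f(426,180,35),f(220,156,35))
print("window",f(703,103,45),"plunger",f(692,189,55),"unit",f(686,237,63))
print("plate corners",[f(*c,45) for c in [(655,50),(767,71),(730,303),(611,282)]])
s=snap("scene");print("scene grip",pix2w(s,318,225,101))
for p in [[.385,0]]:pass
E
```

```text
grip [543.6 123.8 101. ] ends [544.8 144.7 101. ] [547.  103.4 101. ]
collar [535.2 123.6  45. ]
rack corners [575.1 288.   35. ] [576.4  87.6  35. ] [501.   88.3  35. ] [500.6 284.2  35. ]
window [ 604.  -162.7   45. ] plunger [ 518.2 -156.2   55. ] unit [ 471.7 -152.3   63. ]
plate corners [array([ 650.6, -113.7,   45. ]), array([ 642.6, -220.7,   45. ]), array([ 419.1, -200.3,   45. ]), array([425.1, -91.1,  45. ])]
scene grip [538.1 124.9 101. ]
```

servo_tool(
  turn=[
    [0,0,-0.126],
    [0,0,-0.126],
    [0,0,-0.126],
    [0,0,-0.126],
    [0,0,-0.126],
  ],
  dp=[
    [0.033,-0.045,0],
    [0.033,-0.045,0],
    [0.033,-0.045,0],
    [0.033,-0.045,0],
    [0.033,-0.045,0],
  ],
  fingers=[0.085,0.085,0.085,0.085,0.085],
)

```text
clock: 1.23
position: [359.7, 366.0, 231.0]
ee_rot: [0.888, -0.46, 0.0, -0.001]
contact_force: [0.9, 1.3, -0.1]
gripper_width: 84.9
```

servo_tool(
  turn=[
    [0,0,-0.126],
    [0,0,-0.126],
    [0,0,-0.126],
    [0,0,-0.126],
    [0,0,-0.126],
  ],
  dp=[
    [0.033,-0.045,0],
    [0.033,-0.045,0],
    [0.033,-0.045,0],
    [0.033,-0.045,0],
    [0.033,-0.045,0],
  ],
  fingers=[0.085,0.085,0.085,0.085,0.085],
)

```text
clock: 1.85
position: [529.4, 133.3, 233.2]
ee_rot: [-0.694, 0.72, -0.002, 0.003]
contact_force: [1.6, 0.8, -1.0]
gripper_width: 84.9
```

```bash
python3 - <<'E'
from h import *
d=snap("wrist","w1.png");print(d["f"],d["cx"],d["cy"],d["W"].round(2))
for r in regions_of("stud_grip","wrist"):
    ys,xs=np.nonzero(r["region"]);print(r["score"],r["box"],xs.mean(),ys.mean(),cv2.minAreaRect(np.c_[xs,ys].astype(np.float32)))
E
```

```text
309.70691628693146 322.0579046813648 201.76626199420863 [[-1.0000e+00  3.0000e-02  2.0000e-02  5.2503e+02]
 [ 4.0000e-02  9.5000e-01  3.1000e-01  5.1830e+01]
 [-1.0000e-02  3.2000e-01 -9.5000e-01  3.7504e+02]
 [ 0.0000e+00  0.0000e+00  0.0000e+00  1.0000e+00]]
0.94 [398.6, 113.7, 53.2, 33.1] 420.1782642689601 129.26583268178265 ((422.5, 127.5), (33.0, 53.0), 90.0)
0.76 [295.8, 151.9, 35.8, 51.4] 313.73569277108436 173.81024096385542 ((313.5, 176.0), (52.0, 35.0), 90.0)
```

View pics/w1.png

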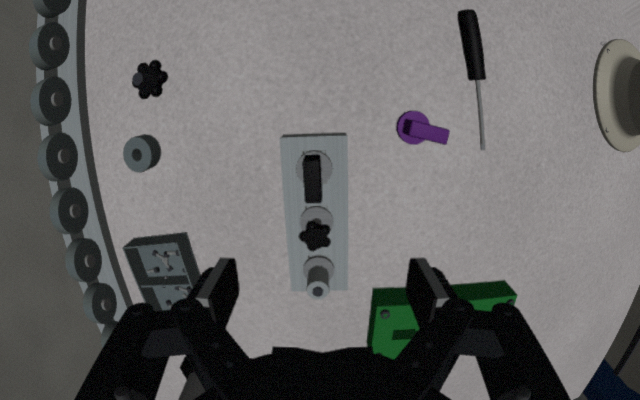

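```bash
python3 - <<'E'
from h import *
d=snap("wrist")
i=d["img"][140:215,280:350];cv2.imwrite("pics/w1c.png",cv2.resize(i[:,:,::-1],None,fx=8,fy=8,interpolation=2))
for u,v in [(304,157),(320,157),(304,202),(321,202),(312,179)]:print(pix2w(d,u,v,101))
for u,v in [(281,135),(347,133),(290,290),(347,290)]:print("rack",pix2w(d,u,v,35))
for z in (86,101):print(w2pix(d,[540,122,z]))
E
```

```text
[545.9  97.3 101. ]
[531.6  97.9 101. ]
[548.3 139.7 101. ]
[532.5 140.3 101. ]
[539.8 117.9 101. ]
rack [574.9  82.8  35. ]
rack [502.4  83.7  35. ]
rack [580.1 282.9  35. ]
rack [505.  285.4  35. ]
[312.6 179.3]
[312.  183.3]
```

View pics/w1c.png

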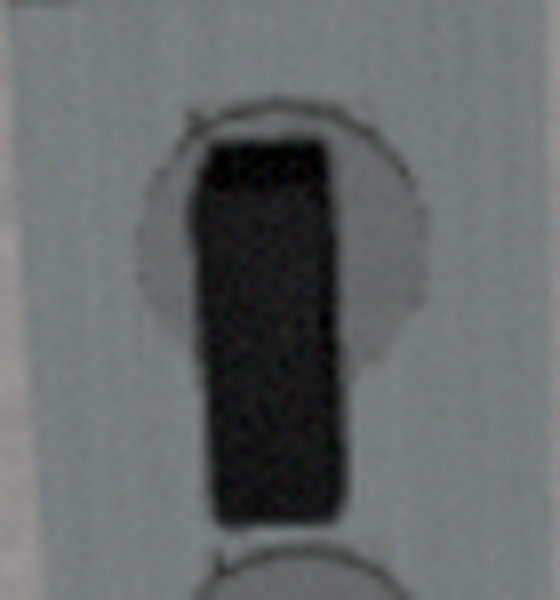

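servo_tool(
  turn=[
    [0,0,0.037],
    [0,0,0],
    [0,0,0],
    [0,0,0],
    [0,0,0],
  ],
  dp=[
    [0.005,-0.005,-0.03],
    [0.0045,-0.005,-0.03],
    [0,0,-0.02],
    [0,0,-0.02],
    [0,0,-0.003],
  ],
  fingers=[0.085,0.085,0.085,0.085,0.085],
)

```text
clock: 2.62
position: [537.7, 126.4, 128.4]
ee_rot: [0.71, -0.704, 0.002, -0.005]
contact_force: [-0.8, 0.2, -0.6]
gripper_width: 84.9
```

```bash
python3 - <<'E'
from h import *
s=read_state();print(s["position"],s["ee_rot"],R.from_quat(s["ee_rot"]).as_matrix().round(4),s["joints"])
d=snap("wrist","w2.png")
E
```

```text
[537.70779459 126.35418556 128.38445672] [ 0.71046686 -0.70371346  0.00167918 -0.00462482] [[ 0.0096 -0.9999  0.0089]
 [-0.9999 -0.0095  0.0042]
 [-0.0041 -0.0089 -1.    ]] [ 0.5247608   0.35585195 -0.32093641  0.00105313 -0.8842015  -0.5158735 ]
```

View pics/w2.png

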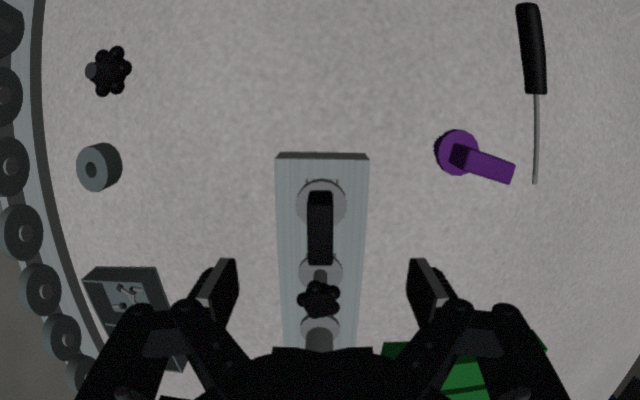

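```bash
python3 - <<'E'
from h import *
d=snap("wrist");g=d["img"].mean(2)[185:275,295:345]
m=(g<75).astype(np.uint8)
for r in range(0,90,6):
    c=np.nonzero(m[r])[0];print(r+185,(c.min()+295,c.max()+295) if len(c) else None)
for u,v in [(320,203),(320,265),(320,234),(307,234),(333,234)]:print(pix2w(d,u,v,101))
E
```

```text
185 (np.int64(305), np.int64(339))
191 (np.int64(310), np.int64(343))
197 (np.int64(309), np.int64(333))
203 (np.int64(308), np.int64(334))
209 (np.int64(307), np.int64(334))
215 (np.int64(308), np.int64(334))
221 (np.int64(308), np.int64(334))
227 (np.int64(308), np.int64(333))
233 (np.int64(308), np.int64(334))
239 (np.int64(308), np.int64(333))
245 (np.int64(308), np.int64(333))
251 (np.int64(308), np.int64(333))
257 (np.int64(306), np.int64(336))
263 (np.int64(309), np.int64(332))
269 (np.int64(318), np.int64(324))
[539.6 102.2 101. ]
[539.3 143.4 101. ]
[539.5 121.9 101. ]
[547.3 122.  101. ]
[531.7 121.8 101. ]
```

servo_tool(
  turn=[
    [-0.004,0.009,0],
    [0,0,0],
    [0,0,0],
    [0,0,0],
    [0,0,0],
  ],
  dp=[
    [0.0013,-0.0035,-0.02],
    [0,0,-0.02],
    [0,0,-0.016],
    [0,0,-0.005],
    [0,0,0],
  ],
  fingers=[0.085,0.085,0.085,0.085,0.085],
)

```text
clock: 3.35
position: [541.5, 123.9, 67.4]
ee_rot: [0.711, -0.703, 0.001, -0.003]
contact_force: [0.0, -0.6, -0.5]
gripper_width: 85.1
```

servo_tool(
  turn=[
    [0,0.004,0],
    [0,0,0],
    [0,0,0],
    [0,0,0],
    [0,0,0],
  ],
  dp=[
    [-0.0025,-0.001,0],
    [0,0,0],
    [0,0,0],
    [0,0,0],
    [0,0,0],
  ],
  fingers=[0.085,0.05,0.016,0.005,0.005],
)

```text
clock: 3.98
position: [539.9, 123.4, 69.5]
ee_rot: [0.711, -0.703, 0.0, -0.004]
contact_force: [0.5, -0.2, -2.1]
gripper_width: 15.1
```

servo_tool(
  turn=[
    [0,0,0],
    [0,0,0],
    [0,0,0],
    [0,0,0],
    [0,0,0],
  ],
  dp=[
    [0,0,0],
    [0,0,0],
    [0,0,0],
    [0,0,0],
    [0,0,0],
  ],
  fingers=[0.005,0.005,0.005,0.005,0.005],
)

```text
clock: 4.6
position: [539.9, 123.3, 69.5]
ee_rot: [0.711, -0.703, 0.0, -0.004]
contact_force: [-0.2, -0.0, 0.1]
gripper_width: 15.4
```

servo_tool(
  turn=[
    [0,0,0],
    [0,0,0],
    [0,0,0],
    [0,0,0],
    [0,0,0],
  ],
  dp=[
    [0,0,0.01],
    [0,0,0.02],
    [0,0,0.03],
    [0,0,0.03],
    [0,0,0.01],
  ],
  fingers=[0.005,0.005,0.005,0.005,0.005],
)

```text
clock: 5.22
position: [537.2, 122.3, 171.0]
ee_rot: [0.711, -0.704, -0.001, -0.001]
contact_force: [0.1, 0.6, -2.4]
gripper_width: 15.2
```

```bash
python3 - <<'E'
from h import *
s=read_state();print(s["position"],R.from_quat(s["ee_rot"]).as_matrix().round(4),s["joints"],s["gripper_width"],s["contact_force"])
d=snap("wrist","w3.png")
E
```

```text
[537.16964769 122.26866787 171.04978671] [[ 0.01   -0.9999 -0.0012]
 [-0.9999 -0.01    0.0029]
 [-0.0029  0.0012 -1.    ]] [ 0.51635095  0.31213659 -0.2616534  -0.00368404 -0.99668511 -0.50433315] 15.163478550891199 [ 0.07518872  0.56633239 -2.39821223]
```

servo_tool(
  turn=[
    [0,0,-0.165],
    [0,0,-0.165],
    [0,0,-0.165],
    [0,0,-0.165],
    [0,0,-0.165],
  ],
  dp=[
    [0.013,-0.029,0.003],
    [0.013,-0.029,0.003],
    [0.013,-0.029,0.003],
    [0.013,-0.029,0.003],
    [0.013,-0.029,0.003],
  ],
  fingers=[0.005,0.005,0.005,0.005,0.005],
)

```text
clock: 5.9
position: [599.1, -25.2, 180.0]
ee_rot: [-0.358, 0.934, 0.004, -0.004]
contact_force: [1.0, 0.2, -2.0]
gripper_width: 15.3
```

servo_tool(
  turn=[
    [0,0,-0.165],
    [0,0,-0.165],
    [0,0,-0.165],
    [0,0,-0.165],
    [0,0,-0.165],
  ],
  dp=[
    [0.013,-0.029,0.003],
    [0.013,-0.029,0.003],
    [0.013,-0.029,0.003],
    [0.013,-0.029,0.003],
    [0.013,-0.029,0],
  ],
  fingers=[0.005,0.005,0.005,0.005,0.005],
)

```text
clock: 6.52
position: [661.8, -174.4, 182.6]
ee_rot: [0.061, 0.998, 0.009, -0.009]
contact_force: [-0.1, -0.2, -2.5]
gripper_width: 14.9
```

```bash
python3 - <<'E'
from h import *
s=read_state();print(s["position"],R.from_quat(s["ee_rot"]).as_matrix().round(4),s["joints"],s["gripper_width"],s["contact_force"])
d=snap("wrist","w4.png")
for q in ["plate","plunger","stud_grip"]:print(q,[(r["score"],r["box"]) for r in search_frame(q,"wrist")][:2])
i=d["img"];cv2.imwrite("pics/w4b.png",cv2.resize(i[80:400,200:440][:,:,::-1],None,fx=1.8,fy=1.8,interpolation=2))
E
```

```text
[ 661.78741748 -174.38332096  182.56088   ] [[-0.9924  0.1223 -0.0164]
 [ 0.122   0.9924  0.019 ]
 [ 0.0186  0.0168 -0.9997]] [-0.03027762  0.52877836  0.12622014 -0.01993656 -1.18527762 -1.65530978] 14.893829288286774 [-0.06876392 -0.19697148 -2.51297151]
plate [(0.96, [613.8, 0.0, 25.9, 41.3]), (0.87, [261.5, 0.3, 124.6, 178.0])]
plunger [(0.9, [309.8, 9.1, 24.0, 33.3])]
stud_grip [(0.82, [288.3, 206.9, 66.1, 125.0])]
```

View pics/w4b.png

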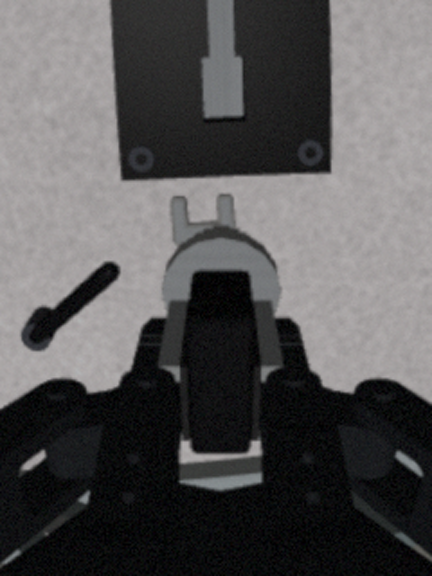

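```bash
python3 - <<'E'
from h import *
d=snap("wrist","w5.png");g=d["img"].mean(2)
print(d["W"][:3,3])
for v in range(60,152,4):
    c=np.nonzero(g[v,290:360]>75)[0]+290
    e=np.nonzero(g[v,230:420]<75)[0]+230
    if len(c): print(v,c.min(),c.max(),"edges",e.min(),e.max(), pix2w(d,(c.min()+c.max())/2,v,45),pix2w(d,c.min()-.5,v,45),pix2w(d,c.max()+.5,v,45),"mid",(pix2w(d,e.min()-.5,v,45)+pix2w(d,e.max()+.5,v,45))/2)
print([int(x) for x in g[105:152,325]])
E
```

```text
[ 583.35168194 -168.15217482  325.69602865]
60 314 328 edges 261 382 [ 539.2 -159.    45. ] [ 538.5 -165.6   45. ] [ 540.  -152.4   45. ] mid [ 537.65 -158.25   45.  ]
64 314 328 edges 262 382 [ 542.9 -159.5   45. ] [ 542.1 -166.1   45. ] [ 543.7 -152.9   45. ] mid [ 541.45 -158.25   45.  ]
68 315 328 edges 262 382 [ 546.7 -159.5   45. ] [ 545.9 -165.6   45. ] [ 547.4 -153.3   45. ] mid [ 545.2 -158.7   45. ]
72 315 329 edges 262 382 [ 550.4 -159.5   45. ] [ 549.6 -166.1   45. ] [ 551.1 -152.9   45. ] mid [ 548.9  -159.15   45.  ]
76 315 329 edges 262 382 [ 554.  -159.9   45. ] [ 553.2 -166.5   45. ] [ 554.8 -153.3   45. ] mid [ 552.6  -159.55   45.  ]
80 315 329 edges 262 382 [ 557.7 -160.3   45. ] [ 556.9 -166.9   45. ] [ 558.4 -153.7   45. ] mid [ 556.3 -160.    45. ]
84 315 329 edges 262 382 [ 561.3 -160.8   45. ] [ 560.5 -167.4   45. ] [ 562.  -154.1   45. ] mid [ 559.95 -160.4    45.  ]
88 315 329 edges 262 382 [ 564.9 -161.2   45. ] [ 564.1 -167.8   45. ] [ 565.7 -154.6   45. ] mid [ 563.65 -160.85   45.  ]
92 315 329 edges 263 382 [ 568.5 -161.6   45. ] [ 567.7 -168.2   45. ]
[... 1197 characters left out ...]
 [ 604.7 -164.6   45. ] [ 603.5 -174.4   45. ] [ 605.9 -154.7   45. ] mid [ 603.95 -164.25   45.  ]
136 313 334 edges 265 383 [ 608.4 -165.    45. ] [ 607.2 -174.8   45. ] [ 609.5 -155.1   45. ] mid [ 607.7 -164.2   45. ]
140 313 334 edges 265 383 [ 612.  -165.4   45. ] [ 610.8 -175.3   45. ] [ 613.2 -155.5   45. ] mid [ 611.35 -164.65   45.  ]
144 313 334 edges 265 383 [ 615.6 -165.8   45. ] [ 614.4 -175.7   45. ] [ 616.8 -155.9   45. ] mid [ 615.1  -165.05   45.  ]
[116, 117, 114, 115, 117, 117, 116, 117, 120, 120, 117, 119, 117, 118, 120, 116, 117, 115, 116, 116, 115, 119, 118, 116, 118, 117, 119, 119, 117, 120, 115, 120, 118, 118, 117, 115, 117, 117, 119, 114, 78, 30, 13, 14, 31, 38, 31]
```

```bash
python3 - <<'E'
from h import *
from scipy.optimize import least_squares
d=snap("wrist","w6.png");s=read_state();Rm=R.from_quat(s["ee_rot"]).as_matrix();tcp=s["position"]
i=d["img"];cv2.imwrite("pics/w6b.png",cv2.resize(i[190:300,270:375][:,:,::-1],None,fx=5,fy=5,interpolation=2))
# prediction of collar top/bottom circles if the stud axis passes through (ox,0) in the tool frame
D={k:d[k] for k in d}
im=cv2.resize(i[190:300,270:375][:,:,::-1],None,fx=5,fy=5,interpolation=2)
for z,c in ((-24.5,(0,255,0)),(-34.5,(0,0,255))):
    for t in np.linspace(0,2*np.pi,120):
        p=tcp+Rm@np.array([20*np.cos(t),20*np.sin(t),-z]);u,v=w2pix(d,p)
        cv2.circle(im,(int((u-270+.5)*5),int((v-190+.5)*5)),1,c,-1)
cv2.imwrite("pics/w6b.png",im);print(tcp)
E
```

```text
[ 661.42236446 -172.92907075  183.31798085]
```

View pics/w6b.png

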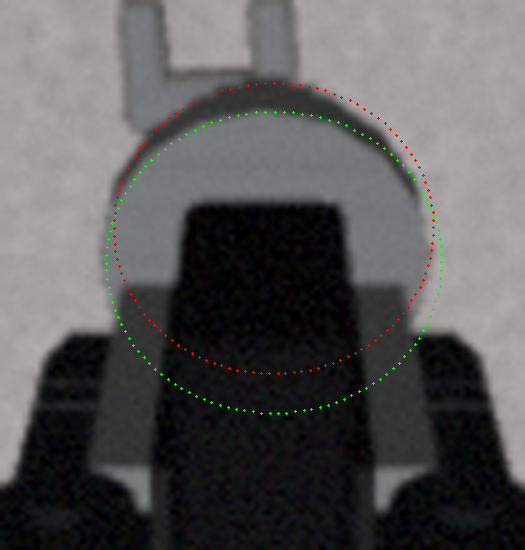

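The window shows at crop (203–244, 58–120). Its centre is about (603.7, −163.7), after correcting a camera offset of about 0.8 mm in tool y. The slot yaw is about 175.1°, and the collar outline matches the predicted overlay.

servo_tool(
  turn=[
    [-0.019,-0.016,0.037],
    [0,0,0],
    [0,0,0],
    [0,0,0],
    [0,0,0],
  ],
  dp=[
    [-0.02,0.003,-0.01],
    [-0.02,0.003,-0.02],
    [-0.0177,0.003,-0.02],
    [0,0,-0.02],
    [0,0,0],
  ],
  fingers=[0.005,0.005,0.005,0.005,0.005],
)

```text
clock: 7.45
position: [600.5, -158.2, 112.6]
ee_rot: [0.033, 0.999, -0.0, 0.001]
contact_force: [-0.4, 0.9, -1.8]
gripper_width: 14.7
```

```bash
cat > st.py <<'E'
from h import *
s=read_state();m=R.from_quat(s["ee_rot"]).as_matrix()
u=np.array([-0.9963,0.0863]);n=np.array([-0.0863,-0.9963])
p=s["position"];w=np.array([603.7,-163.7])
print("pos",p.round(2),"along",((p[:2]-w)@u).round(2),"across",((p[:2]-w)@n).round(2),"tilt fix",(-m[1,2]).round(4),m[0,2].round(4),"yaw x",np.degrees(np.arctan2(m[1,0],m[0,0])).round(2))
f=s["contact_force"];print("F",f.round(2),"along",(f[:2]@u).round(2),"tq",s["wrist_torque"].round(3),"gw",s["gripper_width"].round(2),"t",s["clock"])
E
python3 st.py
```

```text
pos [ 600.55 -158.24  112.62] along 3.61 across -5.17 tilt fix 0.0005 0.0013 yaw x 176.16Traceback (most recent call last):
  File "st.py", line 6, in <module>
    f=s["contact_force"];print("F",f.round(2),"along",(f[:2]@u).round(2),"tq",s["wrist_torque"].round(3),"gw",s["gripper_width"].round(2),"t",s["clock"])
                                                                                                              ^^^^^^^^^^^^^^^^^^^^^^^^
AttributeError: 'float' object has no attribute 'round'
```

servo_tool(
  turn=[
    [0,0.001,-0.018],
    [0,0,0],
    [0,0,0],
    [0,0,0],
    [0,0,0],
  ],
  dp=[
    [0.0031,-0.0054,-0.002],
    [0,0,0],
    [0,0,0],
    [0,0,0],
    [0,0,0],
  ],
  fingers=[0.005,0.005,0.005,0.005,0.005],
)

```text
clock: 8.07
position: [606.3, -163.6, 113.8]
ee_rot: [0.042, 0.999, -0.001, 0.003]
contact_force: [0.4, 0.3, -2.6]
gripper_width: 15.2
```

```bash
sed -i 's/s\["gripper_width"\].round(2)/s["gripper_width"]/' st.py; python3 st.py; python3 - <<'E'
from h import *
d=snap("wrist","w7.png");s=read_state();i=d["img"]
im=cv2.resize(i[190:310,255:390][:,:,::-1],None,fx=5,fy=5,interpolation=2)
W=np.array([603.7,-163.7]);u=np.array([-0.9963,0.0863]);n=np.array([-0.0863,-0.9963])
# expected window in camera (minus the 0.8 bias in tool y)
for a in np.linspace(-16.5,16.5,30):
    for b in (-10.5,10.5):
        p=np.append(W+u*a+n*b-np.array([0.086,.996])*0.8,45);q=w2pix(d,p);cv2.circle(im,(int((q[0]-255+.5)*5),int((q[1]-190+.5)*5)),1,(0,255,0),-1)
cv2.imwrite("pics/w7b.png",im)
E
```

```text
pos [ 606.3  -163.56  113.84] along -2.58 across -0.36 tilt fix 0.0013 0.0062 yaw x 175.18
F [ 0.36  0.3  -2.57] along -0.34 tq [-0.042  0.029 -0.01 ] gw 15.199424147907044 t 8.075
```

View pics/w7b.png

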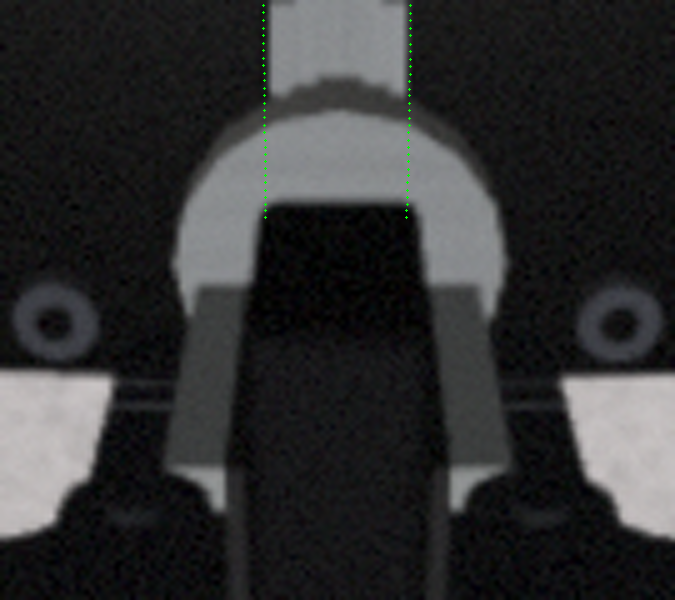

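servo_tool(
  turn=[
    [0.001,0.006,0],
    [0,0,0],
    [0,0,0],
    [0,0,0],
    [0,0,0],
  ],
  dp=[
    [-0.0026,0,-0.002],
    [0,0,0],
    [0,0,0],
    [0,0,0],
    [0,0,0],
  ],
  fingers=[0.005,0.005,0.005,0.005,0.005],
)

```text
clock: 8.75
position: [603.4, -163.6, 111.6]
ee_rot: [0.042, 0.999, -0.0, -0.0]
contact_force: [0.5, 0.7, -1.7]
gripper_width: 15.2
```

```bash
python3 st.py; python3 - <<'E'
from h import *
d=snap("wrist","w7.png");g=d["img"].mean(2)
W=np.array([603.7,-163.7]);u=np.array([-0.9963,0.0863]);n=np.array([-0.0863,-0.9963])
T=np.array([0.086,.996])*-.8
for a in(16.5,18.5,14.5):print(a,[w2pix(d,np.append(W+u*a+n*b+T,45)) for b in (-10.5,0,10.5)])
for v in range(180,202):
    c=np.nonzero(g[v,290:360]>75)[0]+290;print(v,c.min(),c.max(),end="; ")
E
```

```text
pos [ 603.38 -163.56  111.57] along 0.33 across -0.11 tilt fix 0.0002 -0.0005 yaw x 175.18
F [ 0.54  0.68 -1.66] along -0.48 tq [ 0.059 -0.011 -0.005] gw 15.238762280920888 t 8.75
16.5 [array([337.1, 196.1]), array([322.2, 196. ]), array([307.3, 196. ])]
18.5 [array([337.1, 193.3]), array([322.2, 193.3]), array([307.3, 193.3])]
14.5 [array([337. , 198.8]), array([322.2, 198.7]), array([307.3, 198.7])]
180 314 332; 181 314 331; 182 314 332; 183 314 332; 184 314 332; 185 314 332; 186 314 332; 187 314 332; 188 314 331; 189 314 332; 190 314 332; 191 314 332; 192 314 332; 193 314 332; 194 313 332; 195 310 332; 196 309 336; 197 309 336; 198 309 336; 199 309 336; 200 309 336; 201 309 336;
```

servo_tool(
  turn=[
    [0,0,0],
    [0,0,0],
    [0,0,0],
    [0,0,0],
    [0,0,0],
  ],
  dp=[
    [0.0003,-0.0001,-0.004],
    [0,0,-0.004],
    [0,0,-0.003],
    [0,0,0],
    [0,0,0],
  ],
  fingers=[0.005,0.005,0.005,0.005,0.005],
)

```text
clock: 9.43
position: [603.5, -163.7, 99.4]
ee_rot: [0.042, 0.999, -0.0, -0.001]
contact_force: [0.3, 0.3, -1.6]
gripper_width: 15.0
```

```bash
python3 st.py
```

```text
pos [ 603.53 -163.66   99.39] along 0.17 across -0.03 tilt fix 0.0002 -0.0012 yaw x 175.18
F [ 0.3   0.28 -1.56] along -0.28 tq [ 0.037 -0.025 -0.033] gw 14.95937007111909 t 9.425
```

servo_tool(
  turn=[
    [0,-0.001,0],
    [0,0,0],
    [0,0,0],
    [0,0,0],
    [0,0,0],
  ],
  dp=[
    [0.0001,0,-0.002],
    [0,0,-0.002],
    [0,0,-0.002],
    [0,0,-0.001],
    [0,0,0],
  ],
  fingers=[0.005,0.005,0.005,0.005,0.005],
)

```text
clock: 10.05
position: [603.8, -163.7, 92.1]
ee_rot: [0.042, 0.999, -0.0, 0.0]
contact_force: [-0.2, -0.3, -2.8]
gripper_width: 15.0
```

```bash
python3 st.py
```

```text
pos [ 603.75 -163.68   92.13] along -0.05 across -0.03 tilt fix 0.0002 0.0003 yaw x 175.18
F [-0.19 -0.3  -2.8 ] along 0.16 tq [-0.03  -0.034  0.016] gw 15.048470527221783 t 10.05
```

Head is in by about 5 mm with no contact. Continuing towards the expected TCP z of about 79.5.

servo_tool(
  turn=[
    [0,0,0],
    [0,0,0],
    [0,0,0],
    [0,0,0],
    [0,0,0],
  ],
  dp=[
    [0,0,-0.003],
    [0,0,-0.003],
    [0,0,-0.003],
    [0,0,-0.001],
    [0,0,0],
  ],
  fingers=[0.005,0.005,0.005,0.005,0.005],
)

```text
clock: 10.68
position: [603.7, -163.6, 81.3]
ee_rot: [0.042, 0.999, -0.0, 0.0]
contact_force: [0.1, 0.1, -1.8]
gripper_width: 15.4
```

servo_tool(
  turn=[
    [0,0,0],
    [0,0,0],
    [0,0,0],
    [0,0,0],
    [0,0,0],
  ],
  dp=[
    [0,0,-0.001],
    [0,0,0],
    [0,0,0],
    [0,0,0],
    [0,0,0],
  ],
  fingers=[0.005,0.005,0.005,0.005,0.005],
)

```text
clock: 11.3
position: [603.9, -163.7, 80.6]
ee_rot: [0.042, 0.999, -0.0, 0.0]
contact_force: [-0.3, -1.2, -1.7]
gripper_width: 15.0
```

```bash
python3 st.py
```

```text
pos [ 603.94 -163.7    80.58] along -0.24 across -0.02 tilt fix 0.0003 0.0008 yaw x 175.18
F [-0.34 -1.24 -1.71] along 0.23 tq [ 0.045  0.026 -0.023] gw 14.963764520185434 t 11.3
```

servo_tool(
  turn=[
    [0,0,0],
    [0,0,0],
    [0,0,0],
    [0,0,0],
    [0,0,0],
  ],
  dp=[
    [-0.0002,0,-0.0007],
    [0,0,0],
    [0,0,-0.0006],
    [0,0,0],
    [0,0,0],
  ],
  fingers=[0.005,0.005,0.005,0.005,0.005],
)

```text
clock: 11.92
position: [603.9, -163.7, 79.6]
ee_rot: [0.042, 0.999, -0.0, 0.001]
contact_force: [-0.2, 0.0, -2.1]
gripper_width: 15.2
```

```bash
python3 st.py
```

```text
pos [ 603.91 -163.68   79.61] along -0.21 across -0.04 tilt fix 0.0004 0.0013 yaw x 175.2
F [-0.2   0.03 -2.11] along 0.2 tq [0.029 0.056 0.007] gw 15.19777342876416 t 11.925
```

servo_tool(
  turn=[
    [0,0.001,0],
    [0,0,0],
    [0,0,0],
    [0,0,0],
    [0,0,0],
  ],
  dp=[
    [-0.0002,0,-0.0005],
    [0,0,0],
    [0,0,-0.0005],
    [0,0,0],
    [0,0,0],
  ],
  fingers=[0.005,0.005,0.005,0.005,0.005],
)

```text
clock: 12.55
position: [603.9, -163.7, 79.6]
ee_rot: [0.042, 0.999, -0.0, 0.001]
contact_force: [-1.2, -0.3, -0.4]
gripper_width: 15.2
```

```bash
python3 st.py
```

```text
pos [ 603.93 -163.71   79.58] along -0.23 across -0.01 tilt fix 0.0007 0.001 yaw x 175.21
F [-1.19 -0.26 -0.38] along 1.17 tq [ 0.066  0.181 -0.017] gw 15.199234720320758 t 12.55
```

servo_tool(
  turn=[
    [0,0,0],
    [0,0,0],
    [0,0,0],
    [0,0,0],
    [0,0,0],
  ],
  dp=[
    [-0.004,0.00035,0],
    [-0.006,0.0005,0],
    [-0.006,0.0005,0],
    [-0.006,0.0005,0],
    [-0.003,0.00025,0],
  ],
  fingers=[0.005,0.005,0.005,0.005,0.005],
)

```text
clock: 13.18
position: [578.2, -161.6, 79.6]
ee_rot: [0.042, 0.999, -0.0, 0.002]
contact_force: [1.2, -0.3, -1.7]
gripper_width: 15.5
```

```bash
python3 st.py
```

```text
pos [ 578.19 -161.61   79.56] along 25.6 across 0.12 tilt fix 0.001 0.0036 yaw x 175.23
F [ 1.19 -0.31 -1.68] along -1.21 tq [-0.014 -0.124 -0.023] gw 15.472098998856122 t 13.175
```

servo_tool(
  turn=[
    [0.001,0.003,0],
    [0,0,0],
    [0,0,0],
    [0,0,0],
    [0,0,0],
  ],
  dp=[
    [-0.004,0.0004,-0.0002],
    [-0.006,0.0005,0],
    [-0.006,0.0005,0],
    [-0.006,0.0005,0],
    [-0.003,0.00025,0],
  ],
  fingers=[0.005,0.005,0.005,0.005,0.005],
)

```text
clock: 13.8
position: [551.6, -159.4, 79.6]
ee_rot: [0.042, 0.999, -0.0, 0.001]
contact_force: [-0.1, 0.6, -1.7]
gripper_width: 14.8
```

```bash
python3 st.py
```

```text
pos [ 551.59 -159.37   79.57] along 52.29 across 0.18 tilt fix 0.0001 0.001 yaw x 175.23
F [-0.13  0.64 -1.74] along 0.19 tq [-0.063 -0.198 -0.015] gw 14.826291163833547 t 13.8
```

servo_tool(
  turn=[
    [0,0.001,0],
    [0,0,0],
    [0,0,0],
    [0,0,0],
    [0,0,0],
  ],
  dp=[
    [-0.003,0.0003,0],
    [-0.003,0.00026,0],
    [-0.003,0.00026,0],
    [-0.003,0.00026,0],
    [-0.003,0.00026,0],
  ],
  fingers=[0.005,0.005,0.005,0.005,0.005],
)

```text
clock: 14.42
position: [537.3, -158.0, 79.7]
ee_rot: [0.041, 0.999, -0.0, 0.002]
contact_force: [2.8, -1.3, -3.8]
gripper_width: 15.2
```

```bash
python3 st.py
```

```text
pos [ 537.34 -158.02   79.72] along 66.61 across 0.06 tilt fix 0.0004 0.0039 yaw x 175.25
F [ 2.84 -1.34 -3.81] along -2.94 tq [-0.287 -0.974 -0.055] gw 15.174601050133727 t 14.425
```

servo_tool(
  turn=[
    [0,0.003,0],
    [0,0,0],
    [0,0,0],
    [0,0,0],
    [0,0,0],
  ],
  dp=[
    [-0.002,0.0002,-0.0003],
    [-0.002,0.00017,0],
    [-0.002,0.00017,0],
    [-0.002,0.00017,-0.0001],
    [-0.002,0.00017,0],
  ],
  fingers=[0.005,0.005,0.005,0.005,0.005],
)

```text
clock: 15.05
position: [529.8, -157.3, 79.8]
ee_rot: [0.041, 0.999, -0.0, 0.004]
contact_force: [4.3, -1.2, -4.9]
gripper_width: 15.4
```

```bash
python3 st.py
```

```text
pos [ 529.84 -157.33   79.84] along 74.13 across 0.03 tilt fix 0.0012 0.0077 yaw x 175.29
F [ 4.33 -1.24 -4.94] along -4.42 tq [-0.482 -1.586 -0.013] gw 15.393021573430474 t 15.05
```

servo_tool(
  turn=[
    [0.001,0.008,0],
    [0,0.002,0],
    [0,0.002,0],
    [0,0.002,0],
    [0,0.002,0],
  ],
  dp=[
    [-0.002,0.00017,-0.0003],
    [-0.002,0.00017,-0.0001],
    [-0.002,0.00017,-0.0001],
    [-0.002,0.00017,-0.0001],
    [-0.001,0.0001,0],
  ],
  fingers=[0.005,0.005,0.005,0.005,0.005],
)

```text
clock: 15.68
position: [524.6, -156.8, 79.9]
ee_rot: [0.04, 0.999, -0.0, 0.0]
contact_force: [5.4, -1.2, -4.5]
gripper_width: 15.2
```

```bash
python3 st.py
```

```text
pos [ 524.62 -156.76   79.88] along 79.38 across -0.09 tilt fix 0.0009 0.0002 yaw x 175.36
F [ 5.4  -1.22 -4.51] along -5.48 tq [-0.522 -1.82   0.075] gw 15.239530106528365 t 15.675
```

servo_tool(
  turn=[
    [0,0.002,0],
    [0,0.002,0],
    [0,0.001,0],
    [0,0.001,0],
    [0,0.001,0],
  ],
  dp=[
    [-0.0015,0.0001,-0.0002],
    [-0.0015,0.0001,0],
    [-0.0015,0.0001,0],
    [-0.0015,0.0001,0],
    [-0.0015,0.0001,0],
  ],
  fingers=[0.005,0.005,0.005,0.005,0.005],
)

```text
clock: 16.3
position: [523.4, -156.4, 80.6]
ee_rot: [0.04, 0.999, -0.001, 0.003]
contact_force: [5.6, -1.9, -4.7]
gripper_width: 14.7
```

```bash
python3 st.py
```

```text
pos [ 523.4  -156.42   80.62] along 80.63 across -0.33 tilt fix 0.0019 0.0069 yaw x 175.45
F [ 5.56 -1.89 -4.7 ] along -5.71 tq [-0.539 -2.027  0.034] gw 14.695009324032505 t 16.3
```

servo_tool(
  turn=[
    [0.001,0.005,0],
    [0,0.002,0],
    [0,0.002,0],
    [0,0.002,0],
    [0,0.002,0],
  ],
  dp=[
    [-0.0018,0,-0.001],
    [-0.0018,0,-0.001],
    [-0.002,0,-0.001],
    [-0.002,0,-0.001],
    [-0.002,0,-0.001],
  ],
  fingers=[0.005,0.005,0.005,0.005,0.005],
)

```text
clock: 16.92
position: [523.5, -156.4, 80.7]
ee_rot: [0.038, 0.999, -0.001, 0.008]
contact_force: [5.0, -1.0, -3.1]
gripper_width: 15.0
```

```bash
python3 st.py
```

```text
pos [ 523.52 -156.38   80.68] along 80.51 across -0.37 tilt fix 0.003 0.0153 yaw x 175.66
F [ 4.95 -1.04 -3.14] along -5.03 tq [-0.261 -1.928 -0.017] gw 14.967960682734805 t 16.925
```

servo_tool(
  turn=[
    [0.003,0.014,0],
    [0,0.007,0],
    [0,0.007,0],
    [0,0.007,0],
    [0,0.007,0],
  ],
  dp=[
    [-0.0025,0.0002,-0.0012],
    [-0.003,0.0002,-0.0012],
    [-0.003,0.0002,-0.0012],
    [-0.003,0.0002,-0.0012],
    [-0.003,0.0002,-0.0012],
  ],
  fingers=[0.005,0.005,0.005,0.005,0.005],
)

```text
clock: 17.55
position: [521.1, -156.0, 80.4]
ee_rot: [0.036, 0.999, -0.002, -0.0]
contact_force: [6.9, -1.1, -2.7]
gripper_width: 15.3
```

```bash
python3 st.py
```

```text
pos [ 521.08 -156.01   80.43] along 82.98 across -0.53 tilt fix 0.0033 -0.0002 yaw x 175.92
F [ 6.89 -1.06 -2.66] along -6.96 tq [-4.93e-01 -2.26e+00 -2.00e-03] gw 15.27273003526747 t 17.55
```

servo_tool(
  turn=[
    [0.003,0.005,-0.01],
    [0.001,0.005,-0.003],
    [0.001,0.005,-0.003],
    [0.001,0.005,-0.003],
    [0.001,0.005,-0.003],
  ],
  dp=[
    [-0.003,0,-0.0017],
    [-0.003,0,-0.0017],
    [-0.003,0,-0.0017],
    [-0.003,0,-0.0017],
    [-0.003,0,-0.0017],
  ],
  fingers=[0.005,0.005,0.005,0.005,0.005],
)

```text
clock: 18.18
position: [521.0, -156.5, 80.5]
ee_rot: [0.044, 0.999, -0.0, 0.004]
contact_force: [6.5, 0.2, 0.6]
gripper_width: 15.1
```

```bash
python3 st.py
```

```text
pos [ 521.04 -156.47   80.48] along 82.98 across -0.07 tilt fix 0.0004 0.0082 yaw x 174.98
F [6.53 0.15 0.63] along -6.5 tq [-0.217 -2.043  0.019] gw 15.066131215831856 t 18.175
```

servo_tool(
  turn=[
    [0,0.012,0],
    [0,0.009,0],
    [0,0.009,0],
    [0,0.009,0],
    [0,0.009,0],
  ],
  dp=[
    [-0.0035,0.0002,-0.0015],
    [-0.004,0.0002,-0.0015],
    [-0.004,0.0002,-0.0015],
    [-0.004,0.0002,-0.0015],
    [-0.004,0.0002,-0.0015],
  ],
  fingers=[0.005,0.005,0.005,0.005,0.005],
)

```text
clock: 18.8
position: [518.1, -155.9, 80.4]
ee_rot: [0.041, 0.999, -0.002, -0.001]
contact_force: [9.1, -2.0, -4.3]
gripper_width: 14.5
```

```bash
python3 st.py
```

```text
pos [ 518.07 -155.9    80.42] along 85.98 across -0.38 tilt fix 0.0044 -0.0027 yaw x 175.31
F [ 9.06 -1.96 -4.27] along -9.19 tq [-0.618 -2.943  0.024] gw 14.521523859058636 t 18.8
```

servo_tool(
  turn=[
    [0.004,0.006,-0.003],
    [0.001,0.009,0],
    [0.001,0.009,0],
    [0.001,0.01,0],
    [0.001,0.01,0],
  ],
  dp=[
    [-0.0042,0.0002,-0.002],
    [-0.0045,0.0002,-0.002],
    [-0.0048,0.0002,-0.002],
    [-0.005,0.0002,-0.002],
    [-0.005,0.0002,-0.002],
  ],
  fingers=[0.005,0.005,0.005,0.005,0.005],
)

```text
clock: 19.42
position: [517.8, -155.9, 80.6]
ee_rot: [0.038, 0.999, -0.001, 0.003]
contact_force: [9.5, -1.9, -3.0]
gripper_width: 15.4
```

```bash
python3 st.py
```

```text
pos [ 517.77 -155.89   80.56] along 86.28 across -0.36 tilt fix 0.0022 0.0056 yaw x 175.62
F [ 9.5  -1.87 -2.99] along -9.63 tq [-0.521 -3.124  0.018] gw 15.375755979475686 t 19.425
```

servo_tool(
  turn=[
    [0.003,0.014,-0.006],
    [0.001,0.012,-0.002],
    [0.001,0.012,-0.002],
    [0.001,0.012,-0.002],
    [0.001,0.012,-0.002],
  ],
  dp=[
    [-0.0055,0,-0.002],
    [-0.006,0,-0.002],
    [-0.0063,0.0001,-0.002],
    [-0.0065,0.0001,-0.002],
    [-0.0065,0.0001,-0.002],
  ],
  fingers=[0.005,0.005,0.005,0.005,0.005],
)

```text
clock: 20.05
position: [517.2, -156.0, 80.8]
ee_rot: [0.041, 0.999, -0.0, 0.006]
contact_force: [12.8, -2.2, -6.8]
gripper_width: 15.5
```

```bash
python3 st.py
```

```text
pos [ 517.24 -155.96   80.83] along 86.8 across -0.25 tilt fix 0.0008 0.0121 yaw x 175.32
F [12.82 -2.25 -6.82] along -12.97 tq [-0.588 -3.963  0.028] gw 15.461487277797394 t 20.05
```

servo_tool(
  turn=[
    [0.001,0.016,-0.003],
    [0.001,0.016,-0.001],
    [0.001,0.016,-0.001],
    [0.001,0.016,-0.001],
    [0.001,0.016,-0.001],
  ],
  dp=[
    [-0.007,0,-0.0025],
    [-0.0073,0,-0.0025],
    [-0.0073,0,-0.0025],
    [-0.0073,0,-0.0025],
    [-0.0073,0,-0.0025],
  ],
  fingers=[0.005,0.005,0.005,0.005,0.005],
)

```text
clock: 20.68
position: [517.2, -155.9, 80.8]
ee_rot: [0.039, 0.999, -0.001, 0.007]
contact_force: [13.0, -1.1, -4.4]
gripper_width: 15.5
```

```bash
python3 st.py
```

```text
pos [ 517.2 -155.9   80.8] along 86.85 across -0.3 tilt fix 0.0019 0.0133 yaw x 175.51
F [13.02 -1.07 -4.39] along -13.07 tq [-0.387 -4.157 -0.019] gw 15.45456790574803 t 20.675
```

servo_tool(
  turn=[
    [0.001,0.017,-0.003],
    [0.001,0.017,-0.001],
    [0.001,0.017,-0.001],
    [0.001,0.017,-0.001],
    [0.001,0.014,-0.001],
  ],
  dp=[
    [-0.008,0,-0.0025],
    [-0.0085,0,-0.0025],
    [-0.0088,0,-0.0025],
    [-0.0088,0,-0.0025],
    [-0.007,0,-0.0025],
  ],
  fingers=[0.005,0.005,0.005,0.005,0.005],
)

```text
clock: 21.3
position: [517.0, -155.9, 80.8]
ee_rot: [0.037, 0.999, -0.001, 0.011]
contact_force: [11.3, -1.2, -2.6]
gripper_width: 15.4
```

```bash
python3 st.py
```

```text
pos [ 517.01 -155.85   80.81] along 87.05 across -0.34 tilt fix 0.0033 0.0229 yaw x 175.71
F [11.32 -1.23 -2.6 ] along -11.38 tq [-0.333 -3.494 -0.056] gw 15.384426206875661 t 21.3
```

servo_tool(
  turn=[
    [0.003,0.022,0.05],
    [0,0.008,0.15],
    [0,0.008,0.15],
    [0,0.008,0.15],
    [0,0.008,0.15],
  ],
  dp=[
    [-0.004,-0.0002,-0.001],
    [-0.0038,0,-0.001],
    [-0.0038,0,-0.001],
    [-0.0038,0,-0.001],
    [-0.0038,0,-0.001],
  ],
  fingers=[0.005,0.005,0.005,0.005,0.005],
)

```text
clock: 21.92
position: [519.2, -155.1, 80.9]
ee_rot: [-0.295, 0.955, -0.0, 0.007]
contact_force: [11.4, -2.3, -6.2]
gripper_width: 15.2
```

```bash
python3 st.py
```

```text
pos [ 519.19 -155.1    80.88] along 84.94 across -1.27 tilt fix -0.0035 0.0141 yaw x -145.69
F [11.44 -2.29 -6.23] along -11.59 tq [-0.917 -3.258 -0.115] gw 15.168207318561196 t 21.925
```

servo_tool(
  turn=[
    [-0.003,0.014,0.13],
    [0,0.007,0.15],
    [0,0.007,0.15],
    [0,0.007,0.15],
    [0,0.007,0.15],
  ],
  dp=[
    [-0.0025,-0.0012,-0.001],
    [-0.003,-0.0008,-0.001],
    [-0.003,-0.0005,-0.001],
    [-0.003,-0.0005,-0.001],
    [-0.003,-0.0005,-0.001],
  ],
  fingers=[0.005,0.005,0.005,0.005,0.005],
)

```text
clock: 22.55
position: [521.6, -155.6, 80.9]
ee_rot: [-0.627, 0.779, -0.0, 0.004]
contact_force: [8.2, 0.5, -5.8]
gripper_width: 15.2
```

```bash
python3 st.py
```

```text
pos [ 521.62 -155.65   80.94] along 82.47 across -0.94 tilt fix -0.0051 0.0071 yaw x -102.37
F [ 8.16  0.51 -5.81] along -8.09 tq [ 0.056 -2.807 -0.114] gw 15.18333484394299 t 22.55
```

servo_tool(
  turn=[
    [-0.004,0.008,0.08],
    [0,0.006,0.05],
    [0,0.004,0],
    [0,0.003,0],
    [0,0.003,0],
  ],
  dp=[
    [-0.003,-0.0003,-0.001],
    [-0.003,-0.0003,-0.001],
    [-0.0025,-0.0002,-0.001],
    [-0.002,-0.0002,-0.001],
    [-0.001,0,-0.001],
  ],
  fingers=[0.005,0.005,0.005,0.005,0.005],
)

```text
clock: 23.18
position: [522.5, -155.5, 80.9]
ee_rot: [-0.679, 0.734, -0.003, 0.004]
contact_force: [5.9, -0.7, -0.5]
gripper_width: 15.0
```

```bash
python3 st.py
```

```text
pos [ 522.48 -155.47   80.93] along 81.63 across -1.19 tilt fix -0.0007 0.0097 yaw x -94.46
F [ 5.87 -0.75 -0.54] along -5.91 tq [-0.363 -1.529 -0.031] gw 15.026666884860342 t 23.175
```

servo_tool(
  turn=[
    [0,0.006,-0.007],
    [0,0.003,0],
    [0,0.003,0],
    [0,0.002,0],
    [0,0.002,0],
  ],
  dp=[
    [0.0005,-0.0006,-0.0005],
    [0.001,-0.0003,-0.0005],
    [0.001,-0.0002,-0.0005],
    [0.001,-0.0002,-0.0005],
    [0.001,-0.0002,-0.0005],
  ],
  fingers=[0.005,0.005,0.005,0.005,0.005],
)

```text
clock: 23.8
position: [527.7, -156.2, 80.4]
ee_rot: [-0.676, 0.737, 0.003, -0.002]
contact_force: [1.1, 1.7, 3.5]
gripper_width: 15.4
```

```bash
python3 st.py
```

```text
pos [ 527.67 -156.24   80.38] along 76.39 across -0.87 tilt fix -0.0013 -0.0065 yaw x -94.87
F [1.12 1.66 3.5 ] along -0.97 tq [ 0.399 -0.165 -0.012] gw 15.384899879956045 t 23.8
```

servo_tool(
  turn=[
    [-0.001,-0.006,0],
    [0,0,0],
    [0,0,0],
    [0,0,0],
    [0,0,0],
  ],
  dp=[
    [0,-0.0003,0.0003],
    [0,0,0.0002],
    [0,0,0],
    [0,0,0],
    [0,0,0],
  ],
  fingers=[0.005,0.005,0.005,0.005,0.005],
)

```text
clock: 24.42
position: [527.3, -156.2, 80.5]
ee_rot: [-0.676, 0.737, 0.001, 0.0]
contact_force: [1.9, 0.6, 0.4]
gripper_width: 15.0
```

```bash
python3 st.py
```

```text
pos [ 527.33 -156.21   80.45] along 76.73 across -0.87 tilt fix -0.0008 -0.0006 yaw x -94.89
F [1.95 0.57 0.39] along -1.89 tq [ 0.305 -0.614  0.011] gw 15.023502058742418 t 24.425
```

Seated against the rear wall, turned 90°, with light forces. Releasing.

servo_tool(
  turn=[
    [0,0,0],
    [0,0,0],
    [0,0,0],
    [0,0,0],
    [0,0,0],
  ],
  dp=[
    [0,0,0],
    [0,0,0],
    [0,0,0],
    [0,0,0],
    [0,0,0],
  ],
  fingers=[0.02,0.03,0.04,0.05,0.05],
)

```text
clock: 25.05
position: [523.6, -156.7, 79.2]
ee_rot: [-0.676, 0.737, 0.003, -0.003]
contact_force: [-0.5, 0.2, -0.2]
gripper_width: 49.9
```

servo_tool(
  turn=[
    [0,0,0],
    [0,0,0],
    [0,0,0],
    [0,0,0],
    [0,0,0],
  ],
  dp=[
    [0,0,0.005],
    [0,0,0.02],
    [0,0,0.03],
    [0,0,0.03],
    [0,0,0.03],
  ],
  fingers=[0.05,0.05,0.05,0.05,0.05],
)

```text
clock: 25.68
position: [521.4, -156.7, 196.1]
ee_rot: [-0.676, 0.737, 0.006, -0.005]
contact_force: [0.1, -1.1, 0.2]
gripper_width: 50.2
```

```bash
python3 st.py; python3 - <<'E'
from h import *
d=snap("wrist","w8.png");W=np.array([603.7,-163.7])
u=np.array([-0.9963,0.0863]);p=W+77*u;print(p,w2pix(d,np.append(p,111)))
c=w2pix(d,np.append(p,60));x,y=int(max(c[0]-110,0)),int(max(c[1]-130,0))
cv2.imwrite("pics/w8b.png",cv2.resize(d["img"][y:y+220,x:x+240][:,:,::-1],None,fx=2.5,fy=2.5,interpolation=2));print(x,y)
E
```

```text
pos [ 521.42 -156.67  196.08] along 82.58 across 0.1 tilt fix -0.0011 -0.0153 yaw x -94.98
F [ 0.06 -1.12  0.2 ] along -0.16 tq [ 0.061 -0.066 -0.005] gw 50.17526042534187 t 25.675
[ 526.9849 -157.0549] [313.  209.8]
203 61
```

View pics/w8b.png

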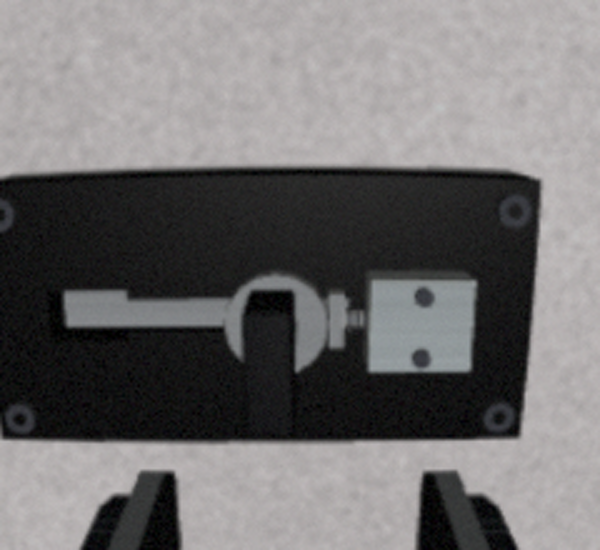

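The stud stands crosswise at crop (270,330), with the plunger pad at (337,320) bearing on the collar. The gripper is clear.

```bash
python3 -c "
from bench import *
print(job_done())"
```

```text
the job is handed in; nothing more can be done
None
```

I took the black wing-grip stud from the rack, lowered it through the window until its collar touched the plate, and slid it along the slot onto the plunger. I pressed it on the hard end, turned it 90°, let the spring push it back and released it. The job was handed in at about 26 s.

- **Plunger press:** The hard end came with the stud's axis about 86 mm from the window, 6 mm beyond lockspot. The force along the slot at the wrist read 13 N, held over two calls. I then pushed a little harder for half a second. That peak fell between readings; I estimate about 15 N. The wrist reading includes some slot friction, so the force on the plunger itself is slightly lower.
- **Force on the plate:** The highest vertical wrist reading I saw was about 7 N. Force was read only at the end of each call, so I have no reading of the peaks in between.
- **Collar height:** While pushing against the spring, the tool rose about 1 mm and tilted by up to 1.3°. The wrist was then pulling slightly upward, so the collar may have lifted a little off the plate until the spring pushed the stud back.
- **Turn:** Part-way through, the stud read 1.3 mm off the slot centre line with about 2 N sideways, probably a light touch on the pocket wall. I corrected this and the turn finished freely.
- **Last checks:** Before letting go, the stud was at 76.7 mm, where 77 mm was expected, and its yaw was within 0.1° of crosswise. The last wrist picture shows the grip crosswise, the plunger pad against the collar and the open gripper well clear. I did not check the rack, the purple stud or the other objects again at the end.

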